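# Lock a hinge pin with its spring cotter

## Robot

A 6-joint arm with a two-finger parallel gripper is mounted at the origin on a cart in front of the work surface, level with it; the furniture and walls round the work are solid. World frame = base frame: x ahead of the robot, y to its left, z up, the work surface at z = 0. Lengths are in mm, angles in rad, forces in N, time in s.
With the tool pointing down it reaches from about 250 to 800 mm from the base axis. Payload 3.9 kg.
Tool frame: the origin (TCP) lies at the very end of the fingers, on their centre line; the grasp point (between the pads) lies arm.tcp_to_grasp behind it (arm.tcp_to_grasp is the distance from the TCP to the grasp point, in mm); z points along the fingers, y is the line along which they close (so a half turn about z gives the same grasp; the last joint's range is limited). The gripper opens to 85 mm and grips with 20 to 120 N. Pads are 22 mm wide; open, the fingers measure 114 mm over their backs; the gripper's body (76 mm by 85 mm) begins 54 mm behind the grasp point. The pads swing forward as they close: fully open they stand 13 mm farther back than shut.
Start: joints at [1.208, 0.26, -0.138, 1.173, 0, 1.571], TCP at [186.314, 490.818, 231.304] pointing down, gripper open.
Joint ranges: [-2.78, 2.78], [-0.83, 1.72], [-1.28, 1.37], [-1.9, 2.12], [-1.57, 1.48], [-3.14, 3.14]. Speed limits (rad/s): [2.57, 2.57, 3.14, 3.14, 3.14, 3.14].

## Interface

Orientations are given as [roll, pitch, yaw] about the fixed x, y, z axes, in that order (R = Rz(yaw) Ry(pitch) Rx(roll)).
In Python, from rig import arm gives the robot as it stands.
- The arm moves only by the tool servo_tool, never from a script. Its argument "deltas" is a list of rows, each a list of 7 numbers: the shift along the tool's x, y, z normalised to -1 to 1, where 1 is 120 mm, then the turn, a rotation vector about the tool's x, y, z normalised to -1 to 1, where 1 is pi rad, then the opening, from -1 (shut) to 1 (fully open), so that 0 is half open. In form: [[x, y, z, rx, ry, rz, jaw], ...]. A call has 1 to 5 rows; each row shifts and turns the commanded pose from where the row before left it, along the tool's axes as they then stand; what a row does not reach is not made up. A row lasts 1/8 s, in which the tool goes at most 62.5 mm and 10.7 degrees, less where a joint would pass 70% of its speed; a pose out of reach is approached as far as the arm can. A call with a number of a shift or a turn outside -1 to 1 is refused whole. A call with a gripper value outside its range is refused whole. The fingers move at their own pace and stop on an object; "squeeze" is the grip in N (left out, the last holds). Time passes only in rows, so rows that do not move let the fingers close. It gives the time, the measured TCP pose, the force, the opening and the grip force at its end, in the units of the state.
- arm.observe(): the state, without advancing time (a new reading comes with each control period).
- arm.grab_frame(name): name is "scene" or "top" or "wrist"; returns the picture (480x640x3 uint8, blue, green, red); there is no depth.
- arm.camera_params(name): a dict with "fx", "fy", "cx", "cy" (pixels), "dist_coeffs" ([k1, k2, p1, p2, k3] as OpenCV has them; the pictures are not rectified), "R" (3x3) and "t" (3): a world point X has camera coordinates R X + t. Camera axes: x right, y down, z forward; pixel columns grow to the right and rows downward; lengths in mm; the calibration is good to about 2 mm. A picture is of the moment at which its call begins: read the wrist's pose just before it. camera_params takes no time and is no camera call; for the wrist camera it gives the pose at the moment of the call.
- arm.finish_job(): hands the job in; it is judged then, once.
The state is a dict: "clock": time; "q": joint angles; "dq": joint speeds; "effort": joint torques, N m; "position": TCP position; "tcp_rot": TCP orientation; "ft_force": force on the tool from outside, world axes, zero at the start; "torque": the same for the moment, N m; "finger_gap": finger opening in mm; "grasp_force": force on a finger pad.
Only numpy, scipy, OpenCV 4.12 (cv2) and the standard library are available. Lean on these libraries where they do the work, as an engineer would, in place of code of your own. Each camera call takes 0.05 s, during which the arm holds its last target. There are 200 camera calls.

## Task

The hinge pin of the hold-down arm that clamps the circuit board has worked itself out: push it fully home by its head, so that its cross hole stands clear of the lug. Then take the spring cotter from its rack, push its straight leg through the pin's slanted cross hole until the bow snaps over the pin's round side, and let go. Leave the things lying around where they are.

Things in the scene. Friction and masses are not known exactly. Their poses are not given: they have to be found in the camera images.
- fixture: Fixed hold-down fixture: base plate 185x120x12 mm; two dark lugs with round tops 101 mm high, outer faces at y = +/-22 mm; between them a clamping arm that reaches along +x onto a circuit board. Origin: on the bench under the middle of the hinge pin's axis, which is 85 mm up. x to the right as the robot sees it, y along the pin, away from the robot (both within 0.3 rad).
- pin (a joint): How far the steel hinge pin (18 mm in diameter) is pulled out, m: 0 = fully home, head against the lug, a firm stop; it starts 14 to 24 mm out. It slides along the fixture's y against about 4 N of friction, stays where it is left and does not turn; pushing its head towards fixture +y brings it home.
- pin_head (a point): Middle of the outer flat face of the pin's head (a disc 28 mm in diameter, 8 mm thick, on the fixture's -y side); it faces the robot (fixture -y). Same axes as pin_hole.
- pin_hole (a point): Middle of the pin's cross hole, on the pin's axis; moves with the pin. y: pin's axis, free end 13 mm further on. z: hole's axis, out of the mouth where the cotter enters: up, leaning 30 degrees to fixture -x (left). Hole 7 mm wide, right through, 1 to 2 mm bevels at its mouths. With the pin home it is 12 mm outside the +y lug; pulled out it is hidden in the lug.
- cotter: Spring cotter of round steel wire with a black plastic grip, 102 mm long, 62 g. Origin: tip of the straight leg; z up along the leg, which is 5 mm in diameter (3.4 mm in the last 7 mm). The bow lies on the +x side of the leg in the xz plane, out to x = 15 mm, its lower end at z = 13 mm. At the start it hangs upright in the rack, tip 8 mm above the bench, and draws straight up.
- cotter_grip (a point): Middle of the cotter's grip block, on the leg's axis 87 mm above the tip: 24 (x) x 14 (y) x 30 (z) mm, reaching from 72 to 102 mm above the tip; it hangs by its underside on the rack's top. Take it across its 14 mm. Axes as the cotter's.
- cotter_seat (a point): Point on the leg's axis 34 mm above its tip: middle of the bow's round seat. With the cotter fully home it coincides with pin_hole, the cotter's z along the hole's z, its y along the pin's y (either way round, so the bow may hug either round side of the pin). Snapping over takes about 4 to 8 N along the leg.
- bow (a joint): How far the bow is sprung away from the leg, rad: 0 at rest and also when snapped home, 0.03 to 0.08 while it rides over the pin.
- cotter_rack: Fixed grey block 60x44x80 mm high on a 76x60 mm foot; a slot 34x8 mm in its top, along its x, holds the cotter. Origin: on the bench below the cotter's leg; the block reaches from x = -22 to +38 mm; axes as the cotter's at the start. It stands left or right of the fixture.
- tape_roll: Roll of tape 62 mm in diameter, 19 mm high, on the side of the fixture opposite to the rack; leave it alone. Origin at its underside.
- multimeter: Multimeter 140 x 72 x 43 mm, bystander, back left.
- screw_bin: Open parts bin 100 x 68 x 45 mm, bystander, back right.
- wire_reel: Wire reel, 64 mm in diameter, 42 mm high, bystander, far right.
- pliers: Snipe-nose pliers 162 mm long, 13 mm high, bystander near the front edge.
- torque_driver: Torque driver 186 mm long, 34 mm high, bystander, front left.
- parts_dish: Small dish of hardware 67 mm across, 24 mm high, bystander, front right.

How it is judged:
By the outcome, as a careful person would: the job done as asked, in the order asked, and still so for the second after the job is handed in, with the robot touching nothing.
It also fails if it takes over 59 s, if anything falls off the work surface, if the arm or the gripper's body presses on something with over 40 N, if the wrist force passes 120 N, or if a joint passes its speed limit or range.

## Working session

There is one attempt and no reset: what is moved stays moved. The work goes in short steps, Python scripts to look and compute and a tool call to move; the robot and the scene stay as the last step left them, time stands still between calls to the robot, and variables do not carry over. Pictures are saved under pics/ and viewed, at most 11 in all, crops included, and the job is handed in when it is done.

Besides the shell and the picture viewer there is one more tool, called as name(argument=value, ...) on one line, values as JSON. servo_tool: Moves the arm, as the interface text tells. Its arguments: {"type":"object","properties":{"deltas":{"type":"array"},"squeeze":{"type":"number"}},"required":["deltas"]}

```bash
ls; mkdir -p pics; python3 - <<'E'
from rig import arm
import cv2
s=arm.observe(); print(s); print(arm.tcp_to_grasp)
for n in ("scene","top"):
    cv2.imwrite(f"pics/{n}0.png",arm.grab_frame(n)); print(n,arm.camera_params(n))
E
```

```text
pics
{'clock': 0.0, 'q': array([ 1.20801638e+00,  2.60628847e-01, -1.39412145e-01,  1.17271275e+00,
        4.65346494e-05,  1.57083220e+00]), 'dq': array([ 4.48807251e-04, -6.40309874e-04,  1.31527763e-03, -4.43067214e-05,
        3.96384075e-04,  4.46906138e-05]), 'effort': array([ 1.00408914e-03, -4.05677569e+01,  2.53923780e+01,  1.86634739e-02,
       -1.35821770e-04, -6.14785705e-06]), 'position': array([186.04338213, 490.17159846, 230.47755284]), 'tcp_rot': array([-3.13963523e+00, -4.64643327e-05,  2.77877674e+00]), 'ft_force': array([-0.74852027,  1.4100584 ,  0.2874155 ]), 'torque': array([ 0.02505768,  0.00059019, -0.00481412]), 'grasp_force': 0.0, 'finger_gap': 85.4922853824842}
18.700000000000003
scene {'fx': 436.50068667909824, 'fy': 436.50068667909824, 'cx': 318.25310904656476, 'cy': 243.85590624648478, 'dist_coeffs': array([-0.02588851,  0.        ,  0.        ,  0.        ,  0.        ]), 'R': array([[ 0.4221411 , -0.90634575, -0.0182834 ],
       [-0.57461979, -0.2519278 , -0.77868124],
       [ 0.70114834,  0.33921936, -0.62715328]]), 't': array([-278.24702314,  354.00040579,  638.01690827])}
top {'fx': 458.44650110661206, 'fy': 458.44650110661206, 'cx': 320.4343171485704, 'cy': 246.1269880484438, 'dist_coeffs': array([-0.10173444,  0.        ,  0.        ,  0.        ,  0.        ]), 'R': array([[-0.01038607, -0.99988561,  0.01099546],
       [-0.99714327,  0.00953361, -0.07492937],
       [ 0.07481597, -0.01174227, -0.99712822]]), 't': array([ -34.39276061,  543.87689437, 1191.29220451])}
```

View pics/scene0.png

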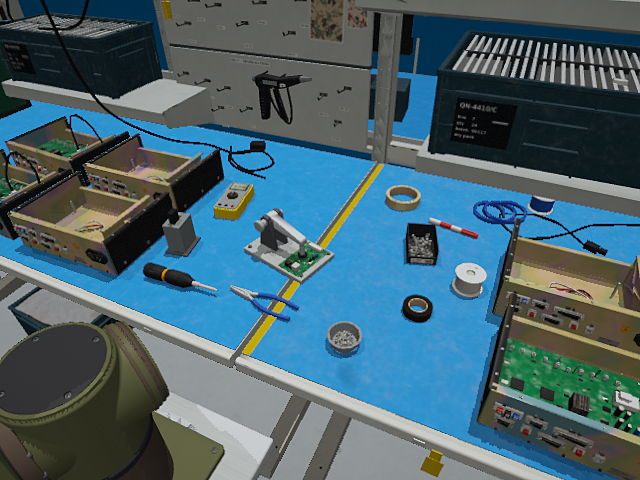

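View pics/top0.png

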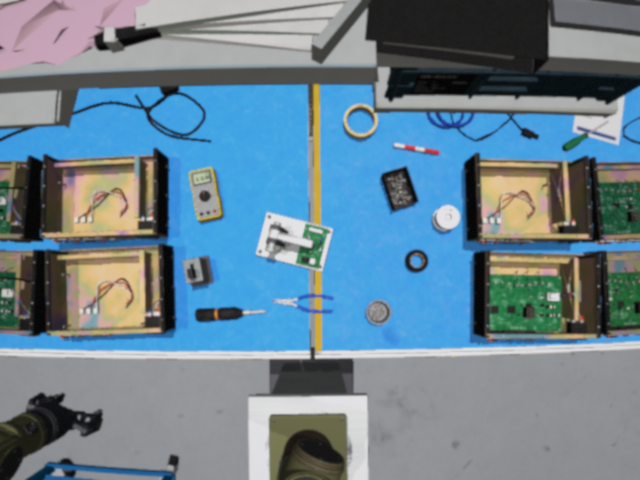

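The scene view shows the rack at about (180,235), left of the fixture at about (285,250), with the tape roll (black) at about (417,307). In the top view the rack is at (198,270), the fixture plate spans (257..335, 213..272), and the lugs are near (272,240).

```bash
cat > h.py <<'E'
import numpy as np, cv2
from scipy.spatial.transform import Rotation as Rot
from rig import arm
def ray(c,uv):
    K=np.array([[c["fx"],0,c["cx"]],[0,c["fy"],c["cy"]],[0,0,1.]])
    p=cv2.undistortPoints(np.array([[uv]],float),K,c["dist_coeffs"])[0,0]
    R=np.array(c["R"]);o=-R.T@c["t"];d=R.T@np.array([p[0],p[1],1]);return o,d/np.linalg.norm(d)
def plane(c,uv,z):
    o,d=ray(c,uv);return o+d*(z-o[2])/d[2]
def tri(obs):
    A=np.zeros((3,3));b=np.zeros(3)
    for c,uv in obs:
        o,d=ray(c,uv);P=np.eye(3)-np.outer(d,d);A+=P;b+=P@o
    X=np.linalg.solve(A,b);return X,[np.linalg.norm(np.cross(X-ray(c,u)[0],ray(c,u)[1])) for c,u in obs]
def proj(c,X):
    K=np.array([[c["fx"],0,c["cx"]],[0,c["fy"],c["cy"]],[0,0,1.]])
    return cv2.projectPoints(np.array(X,float).reshape(-1,1,3),cv2.Rodrigues(np.array(c["R"]))[0],np.array(c["t"],float),K,c["dist_coeffs"])[0].reshape(-1,2)
def toolR(s): return Rot.from_euler('xyz',s["tcp_rot"])
def go(s,pos,R=None):
    """tool-frame shift (units of 120mm) and turn (units of pi) to reach target"""
    T=toolR(s);d=T.inv().apply(np.array(pos)-s["position"])
    w=(T.inv()*R).as_rotvec() if R is not None else np.zeros(3)
    print("shift mm",d.round(1),"norm",(d/120).round(3),"turn deg",np.degrees(w).round(1),"norm",(w/np.pi).round(4))
def frame(xdir,zdir):
    z=np.array(zdir,float);z/=np.linalg.norm(z);x=np.array(xdir,float);x-=z*(x@z);x/=np.linalg.norm(x)
    return Rot.from_matrix(np.column_stack([x,np.cross(z,x),z]))
E
python3 - <<'E'
from h import *
c=arm.camera_params("top")
for uv in [(266,213),(335,222),(325,272),(257,259)]: print("plate",plane(c,uv,12).round())
print("rack",plane(c,(198,268),80).round())
img=cv2.imread("pics/top0.png")
print("lug",plane(c,(272,240),101).round())
w=arm.camera_params("wrist");s=arm.observe();R=np.array(w["R"]);o=-R.T@w["t"]
print("wristcam in tool",toolR(s).inv().apply(o-s["position"]),(toolR(s).inv().as_matrix()@R.T).round(2),w["fx"])
cv2.imwrite("pics/topcrop.png",cv2.resize(img[195:330,150:350],None,fx=4,fy=4,interpolation=cv2.INTER_CUBIC)[:600])
E
```

```text
plate [635. 105.  12.]
plate [608. -80.  12.]
plate [475. -51.  12.]
plate [511. 129.  12.]
rack [487. 270.  80.]
lug [554.  81. 101.]
wristcam in tool [  79.92837505    1.51654304 -142.41704398] [[-0.   -0.95 -0.31]
 [ 1.   -0.    0.  ]
 [-0.   -0.31  0.95]] 409.0045416828261
```

View pics/topcrop.png

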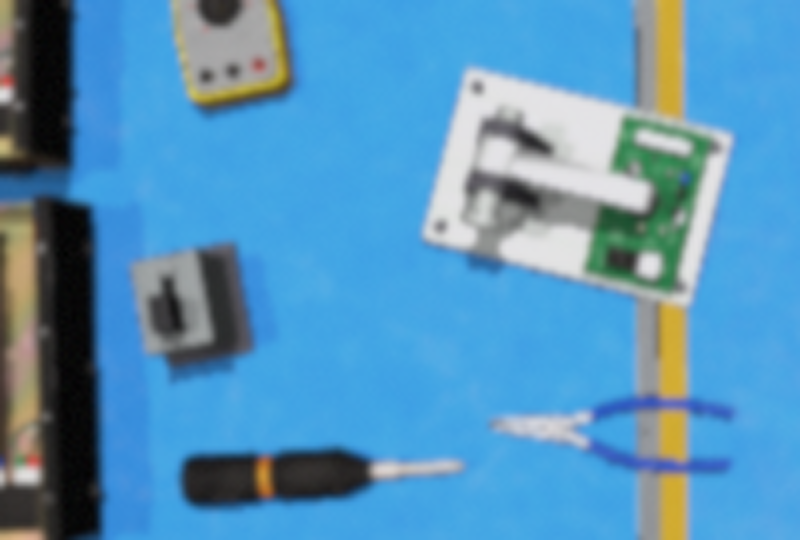

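The crop shows the cotter grip at the near end of the rack slot (172,312). The pin head is at about (490,210) and the pin's free end at about (508,112).

The fixture's x axis is about (-0.17,-0.985) in the world frame. The rack's x axis points away from the robot, turned about 11° to the left.

```bash
cat >> h.py <<'E'
def path(s,pos,R=None,n=5,jaw=1):
    """rows for a straight world line with even turning, from measured pose"""
    T=toolR(s);R=T if R is None else R;p=np.array(s["position"]);w=(T.inv()*R).as_rotvec()/n
    st=(np.array(pos)-p)/n
    print("step mm",np.linalg.norm(st).round(1),"deg",np.degrees(np.linalg.norm(w)).round(1))
    C=T
    for i in range(n):
        print([float(round(v,3))+0.0 for v in C.inv().apply(st)/120]+[float(round(v,4))+0.0 for v in w/np.pi]+[jaw]); C=C*Rot.from_rotvec(w)
def down(yawdeg): 
    a=np.radians(yawdeg);return frame([np.cos(a),np.sin(a),0],[0,0,-1])
E
python3 - <<'E'
from h import *
c=arm.camera_params("top")
print(plane(c,(272.5,247.5),85),plane(c,(277,223),85),"grip",plane(c,(150+172/4,195+312/4),110))
s=arm.observe(); path(s,[500,95,190],down(-9.8),12,1)
E
```

```text
[536.37636294  80.90797768  85.        ] [597.98324969  69.46457444  85.        ] grip [473.76175368 274.14661916 110.        ]
step mm 42.2 deg 14.1
[-0.301, -0.179, 0.028, 0.0, 0.0001, 0.0782, 1]
[-0.336, -0.101, 0.028, 0.0, 0.0001, 0.0782, 1]
[-0.35, -0.016, 0.028, 0.0, 0.0001, 0.0782, 1]
[-0.343, 0.07, 0.028, 0.0, 0.0001, 0.0782, 1]
[-0.316, 0.151, 0.028, 0.0, 0.0001, 0.0782, 1]
[-0.27, 0.224, 0.028, 0.0, 0.0001, 0.0782, 1]
[-0.207, 0.283, 0.028, 0.0, 0.0001, 0.0782, 1]
[-0.132, 0.325, 0.028, 0.0, 0.0001, 0.0782, 1]
[-0.049, 0.347, 0.028, 0.0, 0.0001, 0.0782, 1]
[0.037, 0.349, 0.028, 0.0, 0.0001, 0.0782, 1]
[0.12, 0.329, 0.028, 0.0, 0.0001, 0.0782, 1]
[0.197, 0.29, 0.028, 0.0, 0.0001, 0.0782, 1]
```

servo_tool(deltas=[[-0.212,-0.126,0.02,0,0,0.0553,-1],[-0.23,-0.087,0.02,0,0,0.0553,-1],[-0.242,-0.046,0.02,0,0,0.0553,-1],[-0.246,-0.003,0.02,0,0,0.0553,-1],[-0.243,0.04,0.02,0,0,0.0553,-1]])

```text
clock: 0.72
position: [278.8, 374.3, 218.8]
tcp_rot: [-3.141, 0.001, 1.905]
ft_force: [-0.1, 0.1, 0.4]
finger_gap: 0.3
grasp_force: 0.0
```

servo_tool(deltas=[[-0.232,0.081,0.02,0,0,0.0553,-1],[-0.215,0.12,0.02,0,0,0.0553,-1],[-0.19,0.156,0.02,0,0,0.0553,-1],[-0.16,0.187,0.02,0,0,0.0553,-1],[-0.126,0.212,0.02,0,0,0.0553,-1]])

```text
clock: 1.35
position: [371.3, 259.4, 206.9]
tcp_rot: [-3.141, 0.001, 1.036]
ft_force: [-0.6, 0.6, 0.1]
finger_gap: 0.1
grasp_force: 0.0
```

servo_tool(deltas=[[-0.087,0.23,0.02,0,0,0.0553,-1],[-0.046,0.242,0.02,0,0,0.0553,-1],[-0.003,0.246,0.02,0,0,0.0553,-1],[0.04,0.243,0.02,0,0,0.0553,-1],[0.081,0.232,0.02,0,0,0.0553,-1]])

```text
clock: 1.98
position: [472.4, 113.6, 194.8]
tcp_rot: [-3.112, 0.001, 0.218]
ft_force: [0.9, 0.1, -0.0]
finger_gap: 0.5
grasp_force: 0.0
```

servo_tool(deltas=[[0.12,0.215,0.02,0,0,0.0553,-1],[0.156,0.19,0.02,0,0,0.0553,-1],[0,0,0,0,0,0,-1]])

```text
clock: 2.35
position: [514.4, 2.4, 187.5]
tcp_rot: [-3.061, 0.017, -0.044]
ft_force: [-0.1, 0.8, 0.4]
finger_gap: -0.1
grasp_force: 0.0
```

```bash
python3 - <<'E'
from h import *
s=arm.observe();print(s["clock"],s["position"].round(1),s["tcp_rot"].round(3),s["q"].round(2),s["ft_force"].round(1),s["finger_gap"])
c=arm.camera_params("wrist");im=arm.grab_frame("wrist");cv2.imwrite("pics/w1.png",im);np.save("w1.npy",c,allow_pickle=True)
print(proj(c,[[536,81,85],[598,69,85],[510,85,0]]).round())
E
```

```text
2.35 [514.4   2.4 187.5] [-3.061  0.017 -0.044] [-0.05  0.28 -0.23  1.08  0.08  3.14] [-0.1  0.8  0.4] -0.10338564672906958
[[212. 206.]
 [218. 103.]
 [245. 211.]]
```

View pics/w1.png

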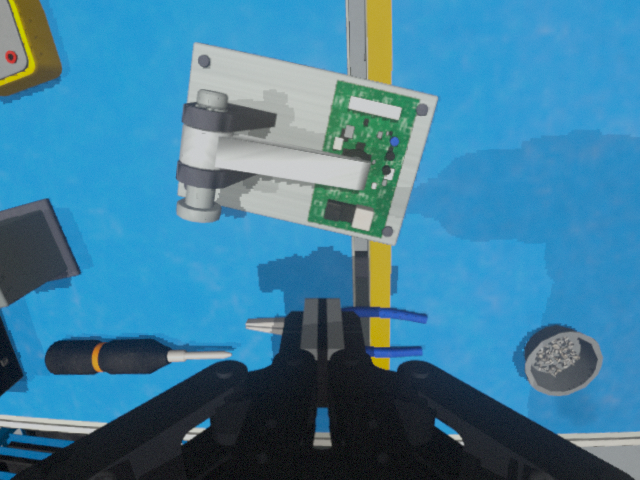

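The wrist view shows the lugs at (207,117) and (203,172), the pin head at (198,211) and the free end at (211,97). Joint 6 is at its limit, so I'll turn back the other way and push with the tool's x along fixture -y.

```bash
python3 - <<'E'
from h import *
c=np.load("w1.npy",allow_pickle=True).item();t=arm.camera_params("top")
print("corners",[plane(c,u,12).round(1)[:2] for u in [(193,43),(438,97),(396,244)]])
for u in [(207,104),(207,117),(203,172),(202,186)]: print(u,plane(c,u,101).round(1),plane(c,u,90).round(1))
print("head",tri([(c,(198,211)),(t,(272.5,247.5))]),plane(c,(198,211),92))
print("end",tri([(c,(211,97)),(t,(277,223))]),plane(c,(211,95),94))
im=cv2.imread("pics/w1.png");cv2.imwrite("pics/w1c.png",cv2.resize(im[70:260,150:400],None,fx=3.1,fy=3.1,interpolation=cv2.INTER_CUBIC))
E
```

```text
corners [array([641.8, 107.5]), array([595.1, -70.2]), array([482.2, -40.9])]
(207, 104) [597.7  70.3 101. ] [597.8  74.2  90. ]
(207, 117) [590.8  71.1 101. ] [590.5  75.1  90. ]
(203, 172) [560.5  77.6 101. ] [558.7  81.9  90. ]
(202, 186) [552.3  79.3 101. ] [550.2  83.7  90. ]
head (array([536.62743498,  80.82931279, 104.11448213]), [np.float64(2.3511527836236117), np.float64(2.3511527836235646)]) [534.99637513  87.70024055  92.        ]
end (array([599.30632316,  69.81364707,  91.59699328]), [np.float64(2.313447274904773), np.float64(2.3134472749045853)]) [602.45598052  69.83333261  94.        ]
```

View pics/w1c.png

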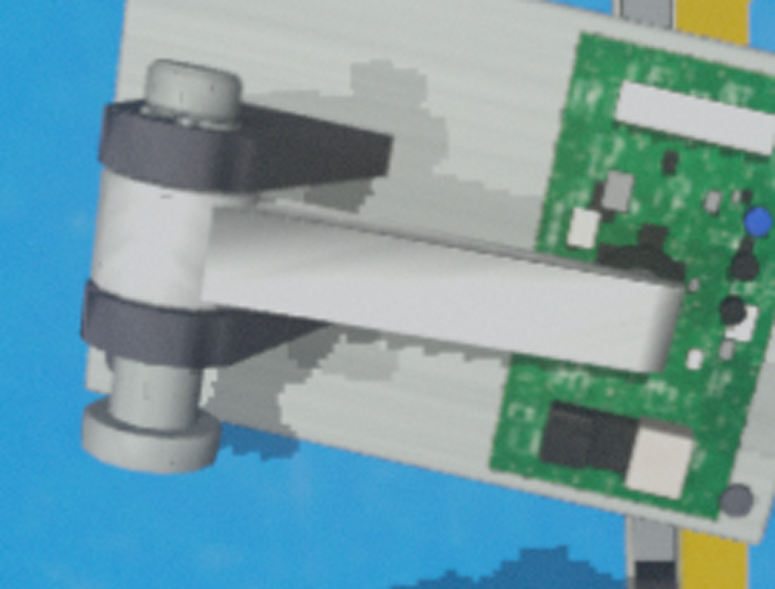

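```bash
python3 - <<'E'
from h import *
path(arm.observe(),[490,97,150],down(165.6),17,-1)
E
```

```text
step mm 6.0 deg 9.9
[-0.013, -0.043, 0.022, -0.0007, -0.0022, -0.0549, -1]
[-0.005, -0.045, 0.022, -0.0007, -0.0022, -0.0549, -1]
[0.003, -0.045, 0.022, -0.0007, -0.0022, -0.0549, -1]
[0.01, -0.044, 0.022, -0.0007, -0.0022, -0.0549, -1]
[0.018, -0.042, 0.022, -0.0007, -0.0022, -0.0549, -1]
[0.025, -0.038, 0.022, -0.0007, -0.0022, -0.0549, -1]
[0.031, -0.033, 0.021, -0.0007, -0.0022, -0.0549, -1]
[0.037, -0.027, 0.021, -0.0007, -0.0022, -0.0549, -1]
[0.041, -0.021, 0.021, -0.0007, -0.0022, -0.0549, -1]
[0.044, -0.013, 0.02, -0.0007, -0.0022, -0.0549, -1]
[0.046, -0.006, 0.02, -0.0007, -0.0022, -0.0549, -1]
[0.046, 0.002, 0.02, -0.0007, -0.0022, -0.0549, -1]
[0.045, 0.01, 0.019, -0.0007, -0.0022, -0.0549, -1]
[0.043, 0.018, 0.019, -0.0007, -0.0022, -0.0549, -1]
[0.039, 0.025, 0.019, -0.0007, -0.0022, -0.0549, -1]
[0.035, 0.031, 0.019, -0.0007, -0.0022, -0.0549, -1]
[0.029, 0.037, 0.019, -0.0007, -0.0022, -0.0549, -1]
```

servo_tool(deltas=[[-0.013,-0.043,0.022,-0.0007,-0.0022,-0.055,-1],[-0.005,-0.045,0.022,-0.0007,-0.0022,-0.055,-1],[0.003,-0.045,0.022,-0.0007,-0.0022,-0.055,-1],[0.01,-0.044,0.022,-0.0007,-0.0022,-0.055,-1],[0.018,-0.042,0.022,-0.0007,-0.0022,-0.055,-1]])

```text
clock: 3.02
position: [505.4, 35.7, 177.2]
tcp_rot: [-3.071, -0.016, 0.836]
ft_force: [1.0, 0.6, -0.1]
finger_gap: 0.6
grasp_force: 0.0
```

servo_tool(deltas=[[0.025,-0.038,0.022,-0.0007,-0.0022,-0.055,-1],[0.031,-0.033,0.021,-0.0007,-0.0022,-0.055,-1],[0.037,-0.027,0.021,-0.0007,-0.0022,-0.055,-1],[0.041,-0.021,0.021,-0.0007,-0.0022,-0.055,-1],[0.044,-0.013,0.02,-0.0007,-0.0022,-0.055,-1]])

```text
clock: 3.65
position: [498.3, 62.8, 166.1]
tcp_rot: [-3.104, -0.029, 1.701]
ft_force: [0.5, 0.5, 0.6]
finger_gap: 0.2
grasp_force: 0.0
```

servo_tool(deltas=[[0.046,-0.006,0.02,-0.0007,-0.0022,-0.055,-1],[0.046,0.002,0.02,-0.0007,-0.0022,-0.055,-1],[0.045,0.01,0.019,-0.0007,-0.0022,-0.055,-1],[0.043,0.018,0.019,-0.0007,-0.0022,-0.055,-1],[0.039,0.025,0.019,-0.0007,-0.0022,-0.055,-1]])

```text
clock: 4.28
position: [491.0, 89.8, 155.0]
tcp_rot: [-3.135, -0.013, 2.566]
ft_force: [-0.1, -0.6, 0.7]
finger_gap: -0.2
grasp_force: 0.0
```

servo_tool(deltas=[[0.035,0.031,0.019,-0.0007,-0.0022,-0.055,-1],[0.029,0.037,0.019,-0.0007,-0.0022,-0.055,-1],[0,0,0,0,0,0,-1]])

```text
clock: 4.65
position: [487.9, 100.4, 150.5]
tcp_rot: [-3.141, -0.0, 2.904]
ft_force: [0.7, 0.1, -0.1]
finger_gap: 0.1
grasp_force: 0.0
```

```bash
python3 - <<'E'
from h import *
s=arm.observe();print(s["clock"],s["position"].round(1),s["tcp_rot"].round(3),s["q"].round(2))
c=arm.camera_params("wrist");im=arm.grab_frame("wrist");cv2.imwrite("pics/w2.png",im);np.save("w2.npy",c,allow_pickle=True)
print(proj(c,[[528,87,85],[575,75,101]]).round())
path(s,[490,97,72],down(165.6),3,-1)
E
```

```text
4.65 [487.9 100.4 150.5] [-3.141 -0.     2.904] [ 0.2   0.27 -0.35  0.95 -0.    0.44]
[[313. 326.]
 [312. 413.]]
step mm 26.2 deg 0.3
[-0.008, -0.008, 0.218, -0.0001, 0.0, 0.0014, -1]
[-0.008, -0.008, 0.218, -0.0001, 0.0, 0.0014, -1]
[-0.008, -0.008, 0.218, -0.0001, 0.0, 0.0014, -1]
```

View pics/w2.png

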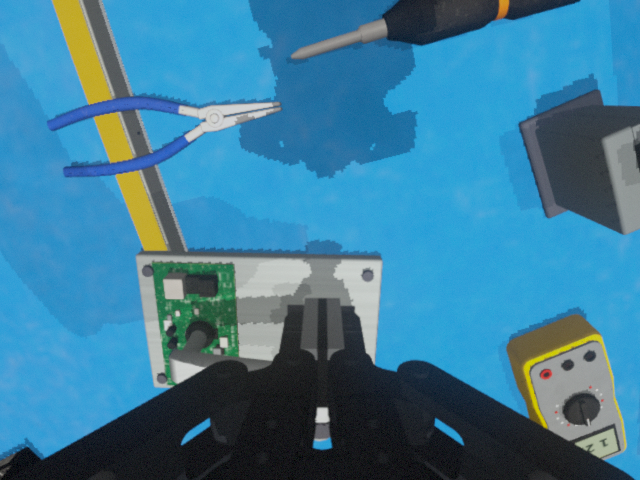

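The plate lines up with the picture, so the yaw is right. Its near corners are at (137,255) and (382,255), and the pin lies behind the fingers near column 320. Next I descend and push.

servo_tool(deltas=[[-0.008,-0.01,0.22,0,0,0,-1],[-0.008,-0.01,0.22,0,0,0,-1],[-0.008,-0.01,0.22,0,0,0,-1],[-0.06,0,0,0,0,0,-1],[-0.06,0,0,0,0,0,-1]])

```text
clock: 5.32
position: [506.5, 91.5, 72.4]
tcp_rot: [3.141, 0.002, 2.902]
ft_force: [0.0, -0.4, 0.9]
finger_gap: 0.2
grasp_force: 0.0
```

servo_tool(deltas=[[-0.04,0,0,0,0,0,-1],[-0.03,0,0,0,0,0,-1],[-0.03,0,0,0,0,0,-1],[-0.03,0,0,0,0,0,-1]])

```text
clock: 5.82
position: [519.1, 87.8, 71.5]
tcp_rot: [-3.141, -0.002, 2.902]
ft_force: [-4.4, 1.9, 3.5]
finger_gap: -0.6
grasp_force: 2.1
```

servo_tool(deltas=[[-0.03,0,0,0,0,0,-1],[-0.03,0,0,0,0,0,-1],[-0.03,0,0,0,0,0,-1]])

```text
clock: 6.2
position: [530.6, 84.8, 71.4]
tcp_rot: [-3.141, -0.0, 2.902]
ft_force: [-5.0, -0.3, 3.3]
finger_gap: 0.1
grasp_force: 2.1
```

servo_tool(deltas=[[-0.02,0,0,0,0,0,-1],[-0.015,0,0,0,0,0,-1],[-0.01,0,0,0,0,0,-1]])

```text
clock: 6.58
position: [532.1, 84.3, 71.1]
tcp_rot: [-3.141, -0.007, 2.903]
ft_force: [-13.6, 2.1, 9.8]
finger_gap: -0.4
grasp_force: 6.9
```

servo_tool(deltas=[[-0.015,0,0,0,0,0,-1],[-0.01,0,0,0,0,0,-1]])

```text
clock: 6.82
position: [532.1, 84.3, 71.1]
tcp_rot: [-3.141, -0.012, 2.904]
ft_force: [-18.9, 5.3, 16.7]
finger_gap: -0.1
grasp_force: 10.1
```

The stop is firm: the force rises and the pin no longer moves. I'll back off, rise and go look at the rack.

servo_tool(deltas=[[0.1,0,0,0,0,0,-1],[0.2,0,0,0,0,0,-1],[0.1,0,-0.3,0,0,0,-1],[0,0,-0.4,0,0,0,-1],[0,0,-0.4,0,0,0,-1]])

```text
clock: 7.45
position: [493.9, 94.5, 205.1]
tcp_rot: [3.141, 0.004, 2.902]
ft_force: [1.3, 0.3, -0.6]
finger_gap: 0.3
grasp_force: 0.0
```

```bash
python3 - <<'E'
from h import *
s=arm.observe();print(s["position"].round(1),s["ft_force"].round(1))
path(s,[510,282,210],down(191.3),5,1)
E
```

```text
[493.9  94.5 205.1] [ 1.3  0.3 -0.6]
step mm 37.7 deg 5.0
[0.048, 0.31, -0.008, 0.0, 0.0003, -0.0278, 1]
[0.021, 0.313, -0.008, 0.0, 0.0003, -0.0278, 1]
[-0.007, 0.314, -0.008, 0.0, 0.0003, -0.0278, 1]
[-0.034, 0.312, -0.008, 0.0, 0.0003, -0.0278, 1]
[-0.061, 0.308, -0.008, 0.0, 0.0003, -0.0278, 1]
```

servo_tool(deltas=[[0.048,0.31,-0.008,0,0,-0.028,1],[0.021,0.313,-0.008,0,0,-0.028,1],[-0.007,0.314,-0.008,0,0,-0.028,1],[-0.034,0.312,-0.008,0,0,-0.028,1],[-0.061,0.308,-0.008,0,0,-0.028,1]])

```text
clock: 8.07
position: [510.1, 283.9, 208.5]
tcp_rot: [-3.141, 0.005, -2.938]
ft_force: [0.6, -0.3, -0.4]
finger_gap: 85.3
grasp_force: 0.0
```

servo_tool(deltas=[[0,0,0,0,0,0,1],[0,0,0,0,0,0,1]])

```text
clock: 8.32
position: [508.9, 282.1, 208.0]
tcp_rot: [-3.14, 0.002, -2.941]
ft_force: [-0.9, -0.9, 0.3]
finger_gap: 85.5
grasp_force: 0.0
```

```bash
python3 - <<'E'
from h import *
s=arm.observe();print(s["clock"],s["position"].round(1),s["tcp_rot"].round(3),s["q"].round(2))
c=arm.camera_params("wrist");im=arm.grab_frame("wrist");cv2.imwrite("pics/w3.png",im);np.save("w3.npy",c,allow_pickle=True)
print(proj(c,[[474,274,110]]).round())
E
```

```text
8.325 [508.9 282.1 208. ] [-3.140e+00  2.000e-03 -2.941e+00] [ 0.51  0.37 -0.04  1.16 -0.    0.31]
[[318. 181.]]
```

View pics/w3.png

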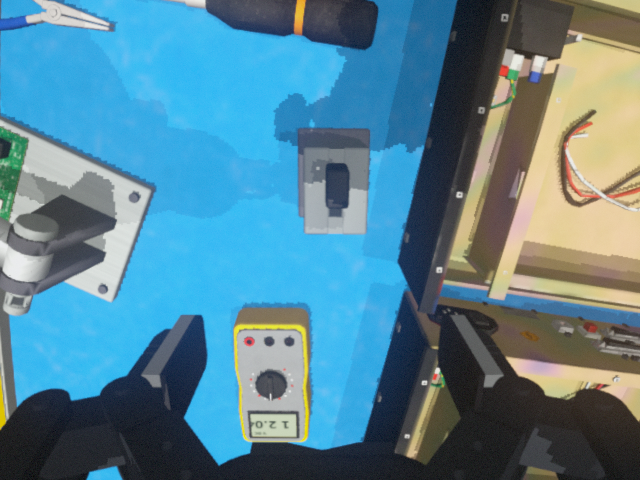

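The rack's top face spans (304..369, 143..234), and the grip block is the dark box at about (338,180). The black case wall to the right starts at column 405, so I'll only half open the fingers. The pin's cross hole is now visible at (14,298).

```bash
python3 - <<'E'
from h import *
c=np.load("w3.npy",allow_pickle=True).item();im=cv2.imread("pics/w3.png")
g=cv2.cvtColor(im,cv2.COLOR_BGR2GRAY)
print(g[155:225:4,338]); print(g[180,318:360:2])
m=((g<75)&(np.indices(g.shape)[1]>310)&(np.indices(g.shape)[1]<365)&(np.indices(g.shape)[0]>145)&(np.indices(g.shape)[0]<225)).astype(np.uint8)
n,l,st,ce=cv2.connectedComponentsWithStats(m);print(st,ce)
for r in range(158,222,4):
    w=np.where(m[r])[0]; print(r,w.min() if len(w) else 0,w.max() if len(w) else 0)
E
```

```text
[129 130  67  46  53  62  62  65  67  64  64  66  68  71  88  89 173 174]
[110 106 147 149  58  59  61  62  62  63  62  64  65  65  66  61 128 129
 127 131 128]
[[     0      0    640    480 306274]
 [   332    146      1      1      1]
 [   341    147      1      1      1]
 [   343    146      1      1      1]
 [   363    146      1      1      1]
 [   326    163     23     46    922]] [[319.44696579 239.66913613]
 [332.         146.        ]
 [341.         147.        ]
 [343.         146.        ]
 [363.         146.        ]
 [337.00759219 183.72017354]]
158 0 0
162 0 0
166 326 346
170 326 347
174 326 348
178 326 348
182 326 348
186 326 348
190 326 347
194 326 347
198 326 347
202 327 347
206 342 346
210 0 0
214 0 0
218 0 0
```

```bash
python3 - <<'E'
from h import *
c=np.load("w3.npy",allow_pickle=True).item()
G=plane(c,(337,184),110);print(G, plane(c,(326,184),110)-plane(c,(348.5,184),110), plane(c,(337,164),110)-plane(c,(337,203.5),110))
R=[plane(c,u,80) for u in [(304,143),(369,143),(369,234),(304,234)]];print(np.round(R,1))
ctr=np.mean(R,0);a=np.radians(11.4);print("leg from block", ctr-8*np.array([np.cos(a),np.sin(a),0]))
s=arm.observe();path(s,[G[0],G[1],140],down(191.3),2,-0.1)
E
```

```text
[473.86160084 285.1919525  110.        ] [  2.66227614 -13.0920516    0.        ] [-23.19500053  -4.96006048   0.        ]
[[457.1 260.8  80. ]
 [448.7 302.1  80. ]
 [509.1 316.5  80. ]
 [518.1 272.3  80. ]]
leg from block [475.41377082 286.34366084  80.        ]
step mm 38.3 deg 0.1
[0.14, 0.044, 0.284, -0.0002, 0.0002, 0.0004, -0.1]
[0.14, 0.044, 0.284, -0.0002, 0.0002, 0.0004, -0.1]
```

servo_tool(deltas=[[0.14,0.044,0.284,0,0,0,-0.1],[0.137,0.045,0.284,0,0,0,-0.1],[0,0,0,0,0,0,-0.1]])

```text
clock: 8.75
position: [470.5, 283.4, 137.7]
tcp_rot: [-3.138, -0.006, -2.942]
ft_force: [-0.5, -0.7, -0.3]
finger_gap: 38.8
grasp_force: 0.0
```

```bash
python3 - <<'E'
from h import *
s=arm.observe();print(s["clock"],s["position"].round(1),s["finger_gap"]);path(s,[474.3,285.5,85.5],down(191.3),3,-0.1)
E
```

```text
8.75 [470.5 283.4 137.7] 38.800308867063286
step mm 17.5 deg 0.1
[-0.012, 0.004, 0.145, -0.0004, -0.0006, 0.0003, -0.1]
[-0.012, 0.004, 0.145, -0.0004, -0.0006, 0.0003, -0.1]
[-0.012, 0.004, 0.145, -0.0004, -0.0006, 0.0003, -0.1]
```

servo_tool(deltas=[[-0.01,0.004,0.145,0,0,0,-0.1],[-0.01,0.004,0.145,0,0,0,-0.1],[-0.01,0.004,0.14,0,0,0,-0.1],[0,0,0,0,0,0,-0.1]])

```text
clock: 9.25
position: [478.1, 287.7, 89.0]
tcp_rot: [-3.141, 0.001, -2.942]
ft_force: [-0.8, -0.7, 1.7]
finger_gap: 38.8
grasp_force: 0.0
```

servo_tool(deltas=[[0,0,0,0,0,0,-1],[0,0,0,0,0,0,-1],[0,0,0,0,0,0,-1],[0,0,0,0,0,0,-1]], squeeze=60)

```text
clock: 9.75
position: [478.5, 287.6, 90.1]
tcp_rot: [-3.14, 0.004, -2.942]
ft_force: [2.1, -3.5, 5.4]
finger_gap: 12.2
grasp_force: 61.4
```

The block is gripped but high, with the TCP at 90, and about 4 mm off along x. I'll regrip lower.

servo_tool(deltas=[[0,0,0,0,0,0,-0.3],[0,0,0,0,0,0,-0.3],[0.035,0.015,0.045,0,0,0,-0.3],[0,0,0,0,0,0,-0.3]])

```text
clock: 10.25
position: [471.1, 288.7, 82.1]
tcp_rot: [-3.141, -0.002, -2.94]
ft_force: [0.4, 0.4, 1.2]
finger_gap: 29.8
grasp_force: 0.0
```

```bash
python3 - <<'E'
from h import *
s=arm.observe();print(s["clock"],s["position"].round(1),s["finger_gap"],s["ft_force"].round(1));go(s,[474.3,285.5,85.])
E
```

```text
10.25 [471.1 288.7  82.1] 29.767472398346356 [0.4 0.4 1.2]
shift mm [-2.4 -3.8 -2.9] norm [-0.02  -0.032 -0.024] turn deg [0. 0. 0.] norm [0. 0. 0.]
```

servo_tool(deltas=[[-0.015,-0.02,-0.015,0,0,0,-0.3],[0,0,0,0,0,0,-0.3],[0,0,0,0,0,0,-0.3]])

```text
clock: 10.62
position: [474.8, 287.0, 84.9]
tcp_rot: [-3.141, 0.001, -2.941]
ft_force: [-0.2, 0.0, 0.5]
finger_gap: 30.1
grasp_force: 0.0
```

servo_tool(deltas=[[0,0,0,0,0,0,-1],[0,0,0,0,0,0,-1],[0,0,0,0,0,0,-1]], squeeze=70)

```text
clock: 11.0
position: [475.0, 286.3, 85.1]
tcp_rot: [-3.14, 0.001, -2.941]
ft_force: [0.4, -4.6, 2.6]
finger_gap: 13.0
grasp_force: 69.2
```

Good grip. I'll lift clear.

servo_tool(deltas=[[0,0,-0.15,0,0,0,-1],[0,0,-0.3,0,0,0,-1],[0,0,-0.4,0,0,0,-1],[0,0,-0.35,0,0,0,-1],[0,0,0,0,0,0,-1]])

```text
clock: 11.62
position: [476.4, 289.0, 232.3]
tcp_rot: [3.138, 0.007, -2.941]
ft_force: [0.1, 0.2, -0.2]
finger_gap: 13.0
grasp_force: 68.7
```

```bash
cat >> h.py <<'E'
def fix(yaw=-14.4):
    a=np.radians(yaw);fy=np.array([np.cos(a),np.sin(a),0]);fx=np.array([np.sin(a),-np.cos(a),0])
    hz=np.array([0,0,np.cos(np.pi/6)])-fx*0.5
    return fx,fy,hz,frame(fx,-hz)
E
python3 - <<'E'
from h import *
s=arm.observe();print(s["clock"],s["position"].round(1),s["finger_gap"],s["ft_force"].round(1),s["q"].round(2))
fx,fy,hz,R=fix()
c=np.load("w3.npy",allow_pickle=True).item();im=cv2.imread("pics/w3.png");g=cv2.cvtColor(im,cv2.COLOR_BGR2GRAY)
print(g[286:312:1,4:30:2])
for O in ([571.8,74.1,0],[575,75,0]):
    H=np.array(O)+34*fy+[0,0,85]; print(H.round(1),proj(c,[H,H+9*hz]).round())
print(plane(c,(14,298),85+9*.866)-9*hz)
E
```

```text
11.625 [476.4 289.  232.3] 13.012356353563836 [ 0.1  0.2 -0.2] [ 0.54  0.31 -0.07  1.19  0.    0.34]
[[121 124 125 125 127 126 127 127 121 122 123 122 121]
 [122 125 127 127 124 129 122 124 124 125 120 126 117]
 [124 123 126 128 128 128 127 123 124 120 121 119 109]
 [120 125 126 127 129 128 122 124 121 124 118 112 105]
 [114 125 126 126 125 125 122 120 121 121 119 105 100]
 [109 133 133 127 126 125 126 119 119 120 113  99  95]
 [103 164 167 138 127 125 124 121 119 119 109  92  90]
 [108 174 189 184 149 134 123 118 119 113 101  85  88]
 [109 182 196 183 188 182 152 132 122 113  96  84  86]
 [108 183 193 196 184 193 191 182 158 137 121 106 112]
 [117 183 185 200 180 144 183 190 181 166 154 147 163]
 [122 179 180 203 163 104 126 146 149 141 150 175 189]
 [126 169 182 201 143  90  98 101 106 104 149 187 188]
 [135 158 189 201 121  93  92  95  97  96 154 191 184]
 [148 148 195 189 103  93  95  95  96  93 161 188 175]
 [153 141 201 178  97  95  95  93  93  99 168 179 164]
 [163 145 202 163  92  95  93  96  96 100 178 171 149]
 [170 164 199 143 103 102  99  96  95 105 185 144 139]
 [179 181 187 139 144 137 116 108 106 116 192 137 124]
 [187 194 183 158 168 168 158 137 127 138 195 152 113]
 [190 199 195 174 169 164 165 151 145 139 189 138  97]
 [196 203 206 194 175 163 161 140 145 132 155 112 100]
 [199 203 209 207 196 184 174 156 150 140 136 124 100]
 [195 206 208 208 202 201 191 179 168 157 143 118 100]
 [176 206 209 209 203 200 196 186 175 161 134 109 108]
 [129 201 209 208 206 197 195 185 174 158 132 106 131]]
[604.7  65.6  85. ] [[ 12. 292.]
 [ 11. 299.]]
[607.9  66.5  85. ] [[ 13. 296.]
 [ 12. 303.]]
[603.18686367  68.436639    84.99977137]
```

```bash
python3 - <<'E'
from h import *
fx,fy,hz,R=fix();H=np.array([605.5,66.5,85])
path(arm.observe(),H+125*hz,R,8,-1)
E
```

```text
step mm 27.6 deg 8.8
[-0.114, -0.196, 0.041, 0.0116, 0.0189, -0.0435, -1]
[-0.089, -0.208, 0.042, 0.0116, 0.0189, -0.0435, -1]
[-0.062, -0.217, 0.045, 0.0116, 0.0189, -0.0435, -1]
[-0.035, -0.221, 0.051, 0.0116, 0.0189, -0.0435, -1]
[-0.008, -0.222, 0.057, 0.0116, 0.0189, -0.0435, -1]
[0.019, -0.219, 0.066, 0.0116, 0.0189, -0.0435, -1]
[0.044, -0.213, 0.075, 0.0116, 0.0189, -0.0435, -1]
[0.068, -0.202, 0.086, 0.0116, 0.0189, -0.0435, -1]
```

servo_tool(deltas=[[-0.114,-0.196,0.041,0.0116,0.0189,-0.0435,-1],[-0.089,-0.208,0.042,0.0116,0.0189,-0.0435,-1],[-0.062,-0.217,0.045,0.0116,0.0189,-0.0435,-1],[-0.035,-0.221,0.051,0.0116,0.0189,-0.0435,-1]])

```text
clock: 12.12
position: [546.8, 205.4, 207.3]
tcp_rot: [-3.066, -0.269, -2.396]
ft_force: [0.3, -0.5, 0.1]
finger_gap: 12.9
grasp_force: 68.6
```

servo_tool(deltas=[[-0.008,-0.222,0.057,0.0116,0.0189,-0.0435,-1],[0.019,-0.219,0.066,0.0116,0.0189,-0.0435,-1],[0.044,-0.213,0.075,0.0116,0.0189,-0.0435,-1],[0.068,-0.202,0.086,0.0116,0.0189,-0.0435,-1],[0,0,0,0,0,0,-1]])

```text
clock: 12.75
position: [618.2, 124.8, 186.5]
tcp_rot: [3.132, -0.531, -1.819]
ft_force: [0.2, -0.1, -0.7]
finger_gap: 12.6
grasp_force: 68.6
```

servo_tool(deltas=[[0,0,0,0,0,0,-1],[0,0,0,0,0,0,-1]])

```text
clock: 13.0
position: [618.6, 125.4, 190.4]
tcp_rot: [3.137, -0.528, -1.82]
ft_force: [0.9, 0.3, -0.9]
finger_gap: 12.8
grasp_force: 68.6
```

```bash
python3 - <<'E'
from h import *
fx,fy,hz,R=fix();H=np.array([605.5,66.5,85])
s=arm.observe();print(s["clock"],s["position"].round(1),s["q"].round(2))
c=arm.camera_params("wrist");im=arm.grab_frame("wrist");cv2.imwrite("pics/w4.png",im);np.save("w4.npy",c,allow_pickle=True);np.save("s4.npy",s,allow_pickle=True)
tip=s["position"]+toolR(s).apply([0,0,77]);print("tip",tip.round(1),proj(c,[tip,H,H+9*hz]).round(1))
go(s,H+125*hz,R)
E
```

```text
13.0 [618.6 125.4 190.4] [ 0.4   0.72  0.4   1.59 -0.41 -0.84]
tip [608.7  87.9 123.9] [[322.8 248.8]
 [319.1 228. ]
 [319.1 231.9]]
shift mm [-0.4 -2.  -3.6] norm [-0.004 -0.016 -0.03 ] turn deg [ 0.2 -0.3  0.1] norm [ 0.0011 -0.0015  0.0005]
```

View pics/w4.png

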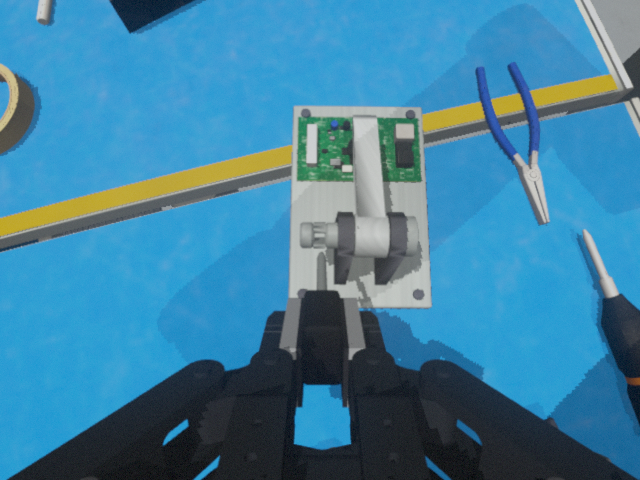

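The leg's tip is at about (321,253) and the free end of the pin is at (300..328, 224..248), with the hole near (320,235). A closer crop will settle it.

```bash
python3 - <<'E'
import cv2
im=cv2.imread("pics/w4.png");cv2.imwrite("pics/w4c.png",cv2.resize(im[210:300,290:380],None,fx=6.6,fy=6.6,interpolation=cv2.INTER_NEAREST))
E
```

```text
(no output)
```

View pics/w4c.png

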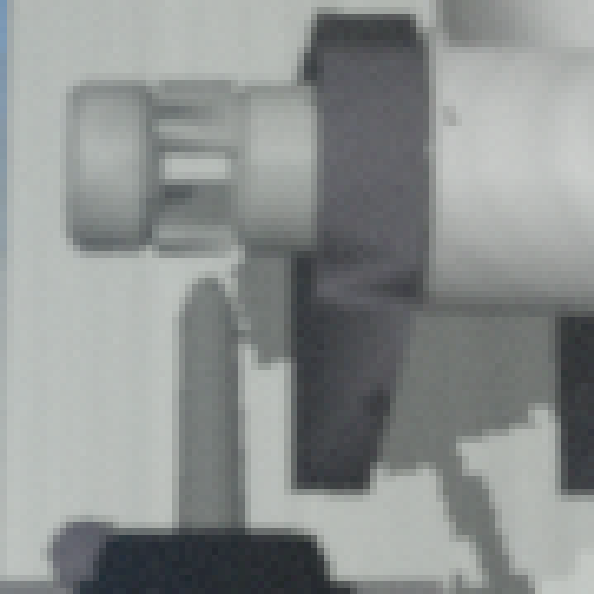

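The hole spans columns 313.5..326 (centre about 319.8), the pin axis is at row 235, and the tip's centre is at about (321.5,254.6). Both sit about 6 px below the prediction, so the error is mostly shared camera bias. What remains is about +1.4 mm in tool y and -1.2 mm in tool x.

```bash
python3 - <<'E'
from h import *
fx,fy,hz,R=fix();H=np.array([605.5,66.5,85])
s=arm.observe();print(s["position"].round(1))
path(s,H+94*hz+R.apply([-1.2,1.4,0]),R,3,-1)
c=np.load("w4.npy",allow_pickle=True).item();s0=np.load("s4.npy",allow_pickle=True).item()
for L in (77,60,40,20): print(L,proj(c,[s0["position"]+toolR(s0).apply([0,-.74,L])]).round(1))
E
```

```text
[618.7 125.3 190.5]
step mm 9.2 deg 0.1
[-0.005, -0.001, 0.076, 0.0003, -0.0005, 0.0002, -1]
[-0.005, -0.001, 0.076, 0.0003, -0.0005, 0.0002, -1]
[-0.005, -0.001, 0.076, 0.0003, -0.0005, 0.0002, -1]
77 [[321.5 248.8]]
60 [[321.4 259.5]]
40 [[321.4 274.4]]
20 [[321.3 292.4]]
```

servo_tool(deltas=[[-0.005,-0.001,0.076,0,0,0,-1],[-0.005,-0.001,0.076,0,0,0,-1],[-0.005,-0.001,0.076,0,0,0,-1],[0,0,0,0,0,0,-1],[0,0,0,0,0,0,-1]])

```text
clock: 13.68
position: [616.2, 112.8, 165.4]
tcp_rot: [3.137, -0.53, -1.819]
ft_force: [-0.2, -0.1, -0.1]
finger_gap: 12.8
grasp_force: 68.7
```

```bash
python3 - <<'E'
from h import *
fx,fy,hz,R=fix();H=np.array([605.5,66.5,85])
s=arm.observe();print(s["clock"],s["position"].round(1),s["ft_force"].round(1))
c=arm.camera_params("wrist");im=arm.grab_frame("wrist");cv2.imwrite("pics/w5.png",im);np.save("w5.npy",c,allow_pickle=True);np.save("s5.npy",s,allow_pickle=True)
T=toolR(s);print(proj(c,[s["position"]+T.apply([0,-.74,77]),H,H+9*hz]).round(1))
go(s,H+94*hz+R.apply([-1.2,1.4,0]),R)
cv2.imwrite("pics/w5c.png",cv2.resize(im[210:300,280:370],None,fx=6.6,fy=6.6,interpolation=cv2.INTER_NEAREST))
E
```

```text
13.675 [616.2 112.8 165.4] [-0.2 -0.1 -0.1]
[[321.4 248.7]
 [320.2 239. ]
 [320.2 243.7]]
shift mm [-0.2  0.3 -0.6] norm [-0.002  0.002 -0.005] turn deg [ 0.2 -0.3  0.1] norm [ 0.0011 -0.0019  0.0008]
```

View pics/w5c.png

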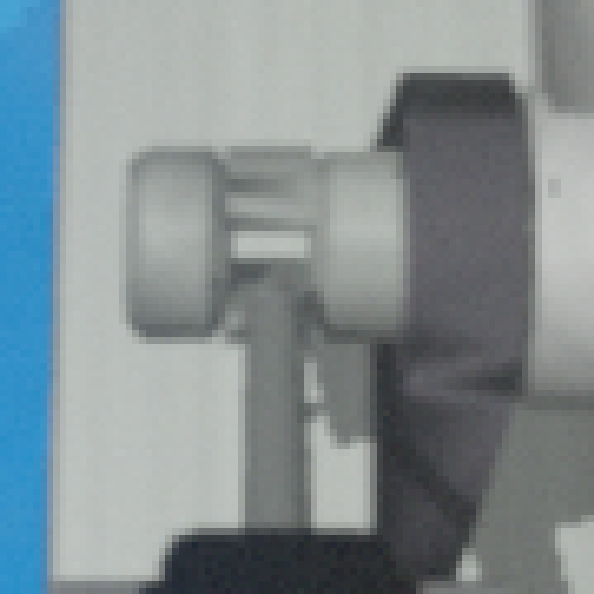

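Sideways alignment is good: the hole centre is at column 321.1 and the leg at 321.5. The tip needs about 0.6 mm more towards -tool x. I'll enter slowly and watch the forces.

servo_tool(deltas=[[-0.005,-0.002,0,0,0,0,-1],[0,0,0.05,0,0,0,-1],[0,0,0.04,0,0,0,-1],[0,0,0.03,0,0,0,-1],[0,0,0,0,0,0,-1]])

```text
clock: 14.35
position: [614.4, 106.0, 152.3]
tcp_rot: [3.136, -0.53, -1.819]
ft_force: [-0.4, 0.2, -0.9]
finger_gap: 12.7
grasp_force: 68.7
```

```bash
cat > chk.py <<'E'
from h import *
fx,fy,hz,R=fix();H=np.array([605.5,66.5,85])
s=arm.observe();T=toolR(s);print(s["clock"],s["position"].round(1),"F tool",T.inv().apply(s["ft_force"]).round(1),"M tool",T.inv().apply(s["torque"]).round(2),"grip",s["grasp_force"])
go(s,H+43*hz+R.apply([-1.8,1.2,0]),R)
E
python3 chk.py
```

```text
14.35 [614.4 106.  152.3] F tool [-0.6  0.5  0.8] M tool [-0.01 -0.56 -0.02] grip 68.66068124771118
shift mm [-0.6 -0.2 35.5] norm [-0.005 -0.001  0.296] turn deg [ 0.2 -0.4  0.1] norm [ 0.0013 -0.002   0.0008]
```

servo_tool(deltas=[[0,0,0.04,0,0,0,-1],[0,0,0.04,0,0,0,-1],[0,0,0,0,0,0,-1]])

```text
clock: 14.72
position: [613.1, 101.3, 143.9]
tcp_rot: [3.136, -0.53, -1.819]
ft_force: [-0.1, -0.3, -0.3]
finger_gap: 12.6
grasp_force: 68.7
```

```bash
python3 chk.py
```

```text
14.725 [613.1 101.3 143.9] F tool [ 0.1 -0.   0.4] M tool [ 0.05 -0.54 -0.05] grip 68.66219758987427
shift mm [-0.6 -0.2 25.8] norm [-0.005 -0.001  0.215] turn deg [ 0.2 -0.4  0.2] norm [ 0.0013 -0.002   0.0008]
```

servo_tool(deltas=[[0,0,0.04,0,0,0,-1],[0,0,0.03,0,0,0,-1],[0,0,0,0,0,0,-1]])

```text
clock: 15.1
position: [612.5, 98.0, 136.6]
tcp_rot: [3.137, -0.528, -1.819]
ft_force: [0.9, 1.4, -2.7]
finger_gap: 12.7
grasp_force: 68.7
```

servo_tool(deltas=[[0,0,0.04,0,0,0,-1],[0,0,0.02,0,0,0,-1]])

```text
clock: 15.35
position: [611.7, 94.7, 130.4]
tcp_rot: [3.137, -0.528, -1.819]
ft_force: [1.0, 3.8, -1.4]
finger_gap: 12.7
grasp_force: 68.9
```

```bash
python3 chk.py
```

```text
15.35 [611.7  94.7 130.4] F tool [-4.1 -0.  -0.7] M tool [ 0.03 -1.72 -0.02] grip 68.8817811012268
shift mm [ 0.5  0.2 10.7] norm [0.004 0.001 0.089] turn deg [ 0.2 -0.2  0.1] norm [ 0.001  -0.0013  0.0007]
```

The hole pushes the leg towards -tool x (-4 N), so I'll follow it and continue.

servo_tool(deltas=[[-0.01,0,0,0,0,0,-1],[0,0,0.02,0,0,0,-1],[0,0,0.02,0,0,0,-1]])

```text
clock: 15.72
position: [611.1, 92.6, 126.1]
tcp_rot: [3.137, -0.529, -1.819]
ft_force: [0.4, 3.0, -1.9]
finger_gap: 12.4
grasp_force: 69.0
```

```bash
python3 chk.py
```

```text
15.725 [611.1  92.6 126.1] F tool [-3.5  0.3  0.1] M tool [ 0.07 -1.26  0.02] grip 68.95143628120422
shift mm [0.8 0.1 6. ] norm [0.006 0.001 0.05 ] turn deg [ 0.2 -0.3  0.1] norm [ 0.0011 -0.0019  0.0008]
```

servo_tool(deltas=[[-0.008,0,0.02,0,0,0,-1],[0,0,0.02,0,0,0,-1]])

```text
clock: 15.98
position: [610.1, 90.1, 121.5]
tcp_rot: [3.136, -0.532, -1.819]
ft_force: [0.2, -0.1, -0.7]
finger_gap: 12.4
grasp_force: 68.8
```

servo_tool(deltas=[[0,0,0.015,0,0,0,-1],[0,0,0,0,0,0,-1]])

```text
clock: 16.23
position: [610.1, 89.7, 119.9]
tcp_rot: [3.136, -0.53, -1.819]
ft_force: [-1.0, -0.1, 0.1]
finger_gap: 12.4
grasp_force: 68.7
```

```bash
python3 chk.py
```

```text
16.225 [610.1  89.7 119.9] F tool [0.4 1.  0.1] M tool [-0.   -0.38  0.05] grip 68.74210238456726
shift mm [ 1.2 -0.1 -0.9] norm [ 0.01  -0.001 -0.008] turn deg [ 0.2 -0.4  0.1] norm [ 0.0012 -0.0022  0.0008]
```

servo_tool(deltas=[[0,0,0.01,0,0,0,-1],[0,0,0,0,0,0,-1]])

```text
clock: 16.48
position: [610.3, 89.5, 119.4]
tcp_rot: [3.137, -0.53, -1.819]
ft_force: [-0.2, -0.3, 2.3]
finger_gap: 12.6
grasp_force: 69.1
```

```bash
python3 chk.py
```

```text
16.475 [610.3  89.5 119.4] F tool [ 1.4  0.1 -1.8] M tool [-0.09 -0.13 -0.03] grip 69.1025161743164
shift mm [ 1.3  0.2 -1.5] norm [ 0.011  0.001 -0.013] turn deg [ 0.2 -0.4  0.1] norm [ 0.0009 -0.002   0.0008]
```

servo_tool(deltas=[[0,0,0.01,0,0,0,-1],[0,0,0,0,0,0,-1]])

```text
clock: 16.73
position: [610.5, 89.1, 118.7]
tcp_rot: [3.138, -0.529, -1.82]
ft_force: [-0.3, 0.2, 4.4]
finger_gap: 12.7
grasp_force: 69.5
```

```bash
python3 chk.py
```

```text
16.725 [610.5  89.1 118.7] F tool [ 2.2  0.4 -3.9] M tool [-0.14  0.05 -0.  ] grip 69.53772068023682
shift mm [ 1.4  0.4 -2.3] norm [ 0.011  0.004 -0.019] turn deg [ 0.1 -0.3  0.1] norm [ 0.0007 -0.0018  0.0007]
```

Resistance beyond the zero-force point grows like a seated stop, and the insertion depth matches the geometry (43 mm from TCP to hole). I'll relax the push, release and back away along the leg.

servo_tool(deltas=[[-0.005,0,-0.015,0,0,0,-1],[0,0,0,0,0,0,-1],[0,0,0,0,0,0,-0.3],[0,0,0,0,0,0,-0.2],[0,0,0,0,0,0,-0.2]])

```text
clock: 17.35
position: [610.5, 90.9, 119.0]
tcp_rot: [3.137, -0.529, -1.819]
ft_force: [-0.9, -1.4, 0.2]
finger_gap: 34.1
grasp_force: 0.0
```

servo_tool(deltas=[[0,0,-0.1,0,0,0,-0.2],[0,0,-0.25,0,0,0,-0.2],[0,0,-0.4,0,0,0,-0.2],[0,0,-0.2,0,0,0,-0.2],[0,0,0,0,0,0,0.6]])

```text
clock: 17.98
position: [626.4, 147.8, 219.5]
tcp_rot: [3.141, -0.526, -1.82]
ft_force: [0.2, 0.5, 0.0]
finger_gap: 51.2
grasp_force: 0.0
```

```bash
python3 - <<'E'
from h import *
fx,fy,hz,R=fix();H=np.array([605.5,66.5,85])-R.apply([1.8,-1.2,0])
s=arm.observe();print(s["clock"],s["position"].round(1))
c=arm.camera_params("wrist");a=arm.grab_frame("wrist");d=arm.camera_params("scene");b=arm.grab_frame("scene")
P=[H,H+38*hz,H+68*hz];p=proj(c,P);q=proj(d,P);print(p.round(),q.round())
def crop(im,m,h,n):
    m=m.astype(int);x=max(0,min(640-2*h,m[0]-h));y=max(0,min(480-2*h,m[1]-h));print(x,y);return cv2.resize(im[y:y+2*h,x:x+2*h],(n,n),interpolation=cv2.INTER_CUBIC)
cv2.imwrite("pics/f.png",np.hstack([crop(a,p[1],70,400),crop(b,q[0],40,400)]))
E
```

```text
17.975 [626.4 147.8 219.5]
[[324. 208.]
 [325. 222.]
 [325. 236.]] [[282. 212.]
 [275. 197.]
 [269. 186.]]
254 152
241 171
```

View pics/f.png

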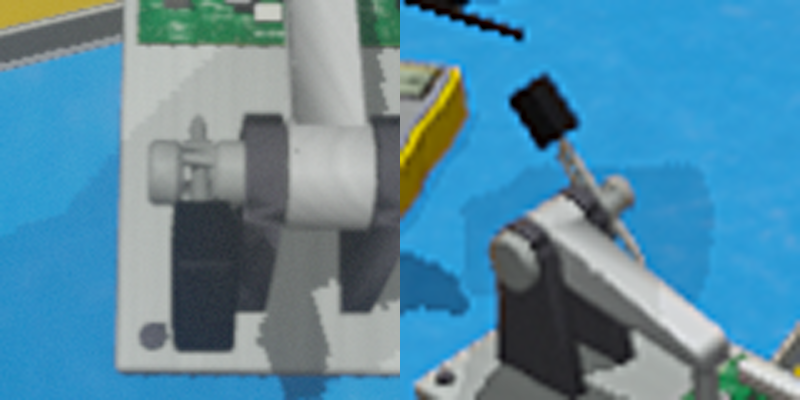

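The leg passes right through the pin and protrudes on the far side. The grip block sits at the fully home distance within measuring error, and the gripper is well clear. I'm handing it in.

```bash
python3 -c "
from rig import arm
print(arm.finish_job())"
```

```text
the job is handed in; nothing more can be done
None
```

I pushed the pin home to its firm stop, pushed the cotter through its cross hole and let go. By the forces and depth the bow has snapped over the pin, though the final pictures were too coarse to show it directly. I handed the job in at about 18 s, with the robot clear of everything.

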